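Set the dip timer under its splash guard

TASK

Slide the clear splash guard fully to the left, off the dip timer. Twist the timer's dial clockwise until its white line is clearly past the fixed top mark on the deck, to wind it, then turn it back anticlockwise until the line points at the black set marker beside the dial. Let go and leave the guard open; do not shift the set marker or knock the pots, cup and clothes peg round the stand.

Things in the scene. Friction and masses are not known exactly. Their poses are not given: they have to be found in the camera images.
- stand: Fixed stand of dark steel tube that carries the sloping deck. Origin on the table directly below the point P where the dial's axis meets the deck; x points level to the rear (uphill), y to the left, z up. P is 75 mm above the origin.
- top_mark (a point): Fixed top mark: dark steel bar 11 x 4 x 10 mm standing on the grey deck uphill of the timer. The point is the middle of its upper face, 44.5 mm uphill of the dial's axis and 10 mm above the deck. The point's axes are those of the deck: x uphill along the slope, y level to the left, z square to the deck (the dial's axis, leaning 25 degrees from vertical towards the robot side). The deck is 140 mm (up the slope) x 240 mm, from 55 mm right to 185 mm left of the dial's axis.
- guard (a joint): Slide of the splash guard, m: 0 = shut over the timer, 0.13 = fully open at its left stop (deck +y). Friction about 1.5 N; stays where it is left.
- guard_grip (a point): Middle of the black grip ridge on top of the guard, 70 mm above the deck. The ridge is 50 mm long up the slope, 12 mm thick (along the sliding direction, deck y) and 16 mm high (62 to 78 mm above the deck); its axes are those of the deck. The guard is a clear plastic channel 113 mm wide up the slope, 88 mm long in the sliding direction, 62 mm high, with walls downhill and uphill and open at its left and right ends.
- dial_center (a point): Middle of the ribbed blue dial of the dip timer, on its axis, 41 mm above the deck. The dial is 44 mm across and 23 mm high (its underside 29 mm, its top 52 mm above the deck); below it is the fixed white timer body, 62 mm across, its top 28.5 mm above the deck, so fingers beside the dial must stay more than 29 mm above the deck. x, y turn with the dial; z is the dial's axis, square to the deck.
- timer_dial (a joint): Turn of the dial, rad, seen from above the dial: 0 = white line on the dial's top points straight downhill; it grows clockwise: 1.57 = line points left (deck +y), 3.14 = line points uphill at the top mark; stop at 5.76. The line runs from the middle to the rim at one side only. The short ticks on the white body stand every 30 degrees. Stiff (0.05 N m), stays where it is left.
- marker_tip (a point): Top of the black set marker, a post 9 mm (outwards) x 6 mm standing 38 mm out from the dial's axis, its top 20 mm above the deck, on a thin steel disc under the timer. Not to be moved.
- marker (a joint): Place of the set marker round the dial, rad, counted like the dial: the dial's line points at the marker when both joints read the same. Stiff; not to be turned.
- dye_pot_a: Bystander: larger dye pot, 60 mm across, 52 mm high; origin at the centre of its underside.
- dye_pot_b: Bystander: smaller dye pot with black lid, 54 mm across, 44 mm high; origin at the centre of its underside.
- peg: Bystander: wooden clothes peg 15 x 72 x 12 mm, lying along its y; origin at the centre of its underside.
- cup: Bystander: thin clear mixing cup, 70 mm across, 81 mm high; origin at the centre of its underside.

How it is judged (in metres and radians):
On the way, in this order (a step that is already met when the one before it is completed fails the run):
1. the guard is slid open to within 15 mm of its left stop (value of joint guard above 0.115 m), for 0.1 s.
2. the dial's line is at least 0.1 rad (6 degrees) past the top mark (value of joint timer_dial above 3.24 rad), for 0.1 s.
3. the dial is turned back until its line points at the set marker, within 0.13 rad (7 degrees) (angle between the x axis of dial_center and the x axis of marker_tip, either way round below 0.13 rad and value of joint timer_dial below 2.8 rad), for 0.2 s.
At the end, for the whole second after the job is handed in: The dial is at rest with its white line within 0.13 rad (about 7 degrees) of the set marker, reached from past the top mark, and the guard stands open within 15 mm of its left stop (all of step 3 and value of joint timer_dial above 1.3 rad and velocity of joint timer_dial between -0.05 and 0.05 rad/s and value of joint guard above 0.115 m); the robot touches nothing.
It fails at once if the large dye pot is knocked (moved more than 25 mm) (distance of dye_pot_a from where it was at the start of the episode above 0.025 m).
It fails at once if the small dye pot is knocked (moved more than 25 mm) (distance of dye_pot_b from where it was at the start of the episode above 0.025 m).
It fails at once if the clothes peg is knocked (moved more than 25 mm) (distance of peg from where it was at the start of the episode above 0.025 m).
It fails at once if the mixing cup is knocked (moved more than 25 mm) (distance of cup from where it was at the start of the episode above 0.025 m).
It fails at once if the set marker is shifted by more than 4 mm (about 6 degrees) (distance of marker_tip from where it was at the start of the episode above 0.004 m).
It also fails if it takes over 72 s, if anything falls off the work surface, if the arm or the gripper's body presses on something with over 40 N, if the wrist force passes 120 N, or if a joint passes its speed limit or range.

ROBOT

A 6-joint arm with a two-finger parallel gripper is mounted at the origin on a cart in front of the work surface, level with it; the furniture and walls round the work are solid. World frame = base frame: x ahead of the robot, y to its left, z up, the work surface at z = 0. Lengths are in mm, angles in degrees, forces in N, time in s.
With the tool pointing down it reaches from about 350 to 850 mm from the base axis. Payload 8.1 kg.
Tool frame: the origin (TCP) lies on the centre line of the jaws, within the pads' length; the fingertips stand 11 mm ahead of it and the grasp point (between the pads) lies 8 mm behind it; z points along the fingers, y is the direction in which the jaws open and shut (so a half turn about z gives the same grasp; the last joint's range is limited). The gripper opens to 85 mm and grips with 20 to 120 N. Pads are 22 mm wide; open, the fingers measure 114 mm over their backs; the gripper's body (76 mm by 85 mm) begins 54 mm behind the grasp point. The pads swing forward as they close: fully open they stand 13 mm farther back than shut.
Start: joints at [-70.783, 7.471, 85.268, -0, 87.261, -4.893], TCP at [245.114, -547.653, 242.292] pointing down, gripper open.
Joint ranges: [-169.43, 169.43], [-51.17, 129.36], [1.28, 143.12], [-76.62, 256.62], [0, 156.53], [-152.29, 152.29]. Speed limits (degrees/s): [136.94, 136.94, 159.86, 180, 180, 180].

INTERFACE

Orientations are given as [roll, pitch, yaw] about the fixed x, y, z axes, in that order (R = Rz(yaw) Ry(pitch) Rx(roll)).
In Python, from bench import telemetry, viewer, r gives the robot as it stands.
- The arm moves only by the shell command python3 -m inch 'ROWS' [FORCE]. ROWS is JSON, a list of rows, each a list of 3 entries, a list of its own where there are three numbers: the shift along the tool's x, y, z in cm, then the turn, a rotation vector about the tool's x, y, z in rad, then the opening, from 0 (shut) to 1 (fully open). A call has 1 to 20 rows; each row is the pose to reach, as a shift and turn from the pose commanded when the call began, along the tool's axes at that moment; what a row does not reach only later rows make up. A row lasts 1/10 s, in which the tool goes at most 50 mm and 8.59 degrees, less where a joint would pass 70% of its speed; a pose out of reach is approached as far as the arm can. A call with a gripper value outside its range is refused whole. The fingers move at their own pace and stop on an object; FORCE is the grip in N (left out, the last holds). Time passes only in rows, so rows that repeat a pose let the fingers close. It gives the time, the measured TCP pose, the force and the opening at its end, in the units of the state.
- telemetry.sense(): the state, without advancing time (a new reading comes with each control period).
- viewer.snapshot(name): name is "scene" or "top"; returns the picture (400x640x3 uint8, red, green, blue); there is no depth.
- viewer.camera_model(name): a dict with "fx", "fy", "cx", "cy" (pixels), "cam_to_world" (4x4, takes a point from camera to world coordinates). Camera axes: x right, y down, z forward; pixel columns grow to the right and rows downward; lengths in mm; the calibration is good to about 2 mm. A picture is of the moment at which its call begins. camera_model takes no time and is no camera call.
- r.hand_in(): hands the job in, once; it reports no verdict.
The state is a dict: "time": time; "joint_pos": joint angles; "qd": joint speeds; "joint_efforts": joint torques, N m; "tool_pos": TCP position; "tcp_rot": TCP orientation; "ft_force": force on the tool from outside, world axes, zero at the start; "wrist_torque": the same for the moment, N m; "finger_gap": finger opening in mm.
Only numpy, scipy, OpenCV 4.12 (cv2) and the standard library are available. Lean on these libraries where they do the work, as an engineer would, in place of code of your own. Each camera call takes 0.05 s, during which the arm holds its last target.

## Working session

There is one attempt and no reset: what is moved stays moved. The work goes in short steps, Python scripts to look and compute and a shell command to move; the robot and the scene stay as the last step left them, time stands still between calls to the robot, and variables do not carry over. Pictures are saved under pics/ and viewed, and the job is handed in when it is done.

```bash
ls; mkdir -p pics; python3 - <<'E'
from bench import telemetry, viewer, r
import cv2,numpy as np
print(telemetry.sense())
for n in("scene","top"):
    im=viewer.snapshot(n); cv2.imwrite(f"pics/{n}0.png",im[:,:,::-1])
    m=viewer.camera_model(n); print(n,{k:(np.round(v,4).tolist()) for k,v in m.items()})
E
```

```text
pics
{'time': 0.0, 'joint_pos': array([-7.07827950e+01,  7.51686816e+00,  8.53333939e+01, -4.02202705e-04,
        8.72618307e+01, -4.89253478e+00]), 'qd': array([ 0.0004946 ,  0.00820594, -0.01734224,  0.03575815,  0.13990057,
        0.0074477 ]), 'joint_efforts': array([ 2.60260102e-03, -5.69390166e+01, -5.00554526e+01,  1.80147481e-04,
        1.45498331e-02, -5.80909204e-05]), 'tool_pos': array([ 244.92800547, -547.11343497,  241.1866452 ]), 'tcp_rot': array([-1.79888281e+02, -9.15981522e-03,  2.41097505e+01]), 'ft_force': array([-0.01935232, -0.34208449, -0.54824989]), 'wrist_torque': array([-0.02786752,  0.00933689,  0.03394339]), 'finger_gap': 85.61963309265526}
scene {'fx': 457.3344, 'fy': 457.3344, 'cx': 325.4183, 'cy': 198.7522, 'cam_to_world': [[0.5742, -0.3464, 0.7418, 1.3362], [-0.8186, -0.2268, 0.5277, -547.0532], [-0.0145, -0.9103, -0.4138, 489.0353], [0.0, 0.0, 0.0, 1.0]]}
top {'fx': 415.9592, 'fy': 415.9592, 'cx': 318.0143, 'cy': 199.4959, 'cam_to_world': [[-0.0026, -0.9781, 0.2082, 487.3644], [-1.0, 0.0014, -0.0057, -81.8831], [0.0052, -0.2082, -0.9781, 954.6375], [0.0, 0.0, 0.0, 1.0]]}
```

View pics/scene0.png

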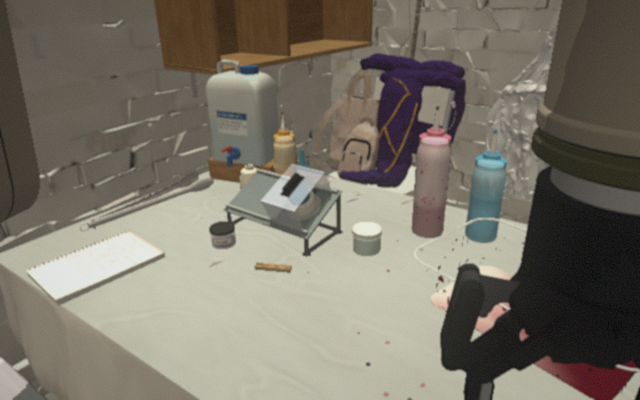

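View pics/top0.png

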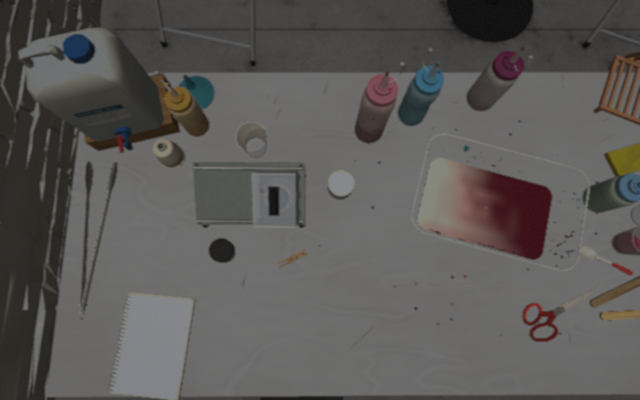

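```bash
python3 - <<'E'
import cv2
a=cv2.imread('pics/scene0.png')[100:300,270:470]; cv2.imwrite('pics/sc.png',cv2.resize(a,None,fx=3,fy=3,interpolation=cv2.INTER_CUBIC))
a=cv2.imread('pics/top0.png')[100:250,200:400]; cv2.imwrite('pics/tc.png',cv2.resize(a,None,fx=4,fy=4,interpolation=cv2.INTER_CUBIC))
E
```

```text
(no output)
```

View pics/sc.png

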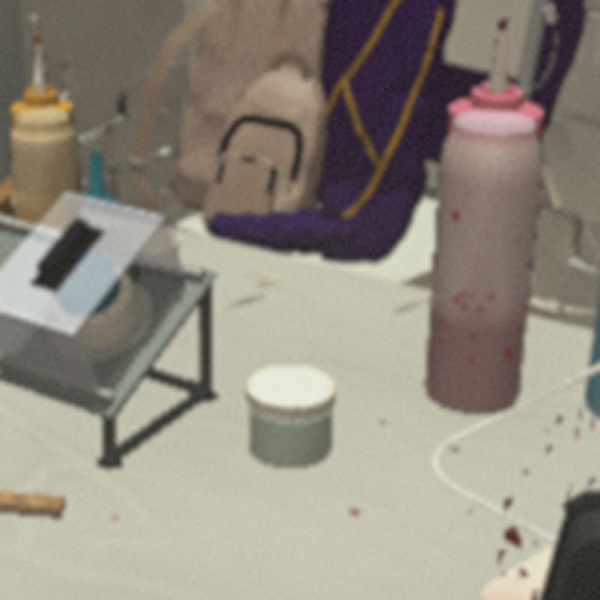

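View pics/tc.png

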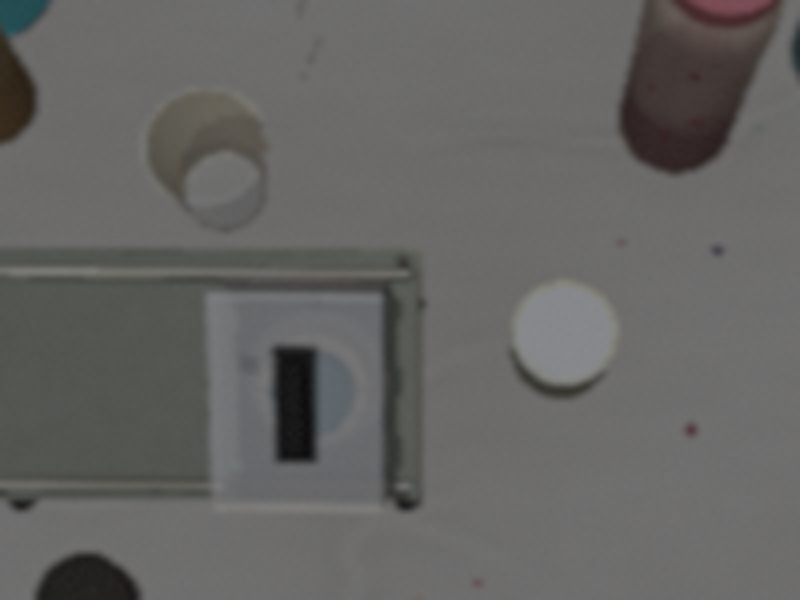

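The pictures show the stand nearly square to the base, with its deck spanning top px u 194–305, v 162–224. The ridge is at about (274,201) top, and the timer sits under the guard near the deck's right end. The pots are at about (341,184) and (222,250), the peg at (293,258) and the cup at (252,140). Next I enlarge the deck corners.

```bash
python3 - <<'E'
import cv2
a=cv2.imread('pics/scene0.png')[150:260,215:350]; cv2.imwrite('pics/sc2.png',cv2.resize(a,None,fx=5,fy=5,interpolation=cv2.INTER_CUBIC))
a=cv2.imread('pics/top0.png')[150:240,185:315]; cv2.imwrite('pics/tc2.png',cv2.convertScaleAbs(cv2.resize(a,None,fx=6,fy=6,interpolation=cv2.INTER_CUBIC),alpha=1.7))
E
```

```text
(no output)
```

View pics/sc2.png

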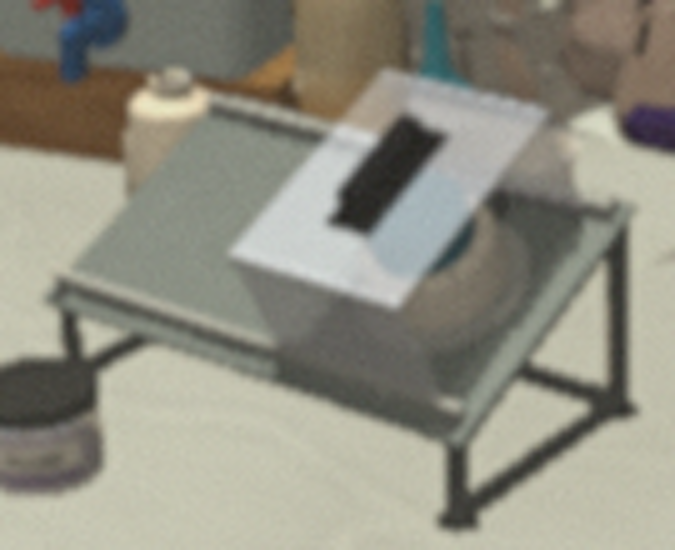

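View pics/tc2.png

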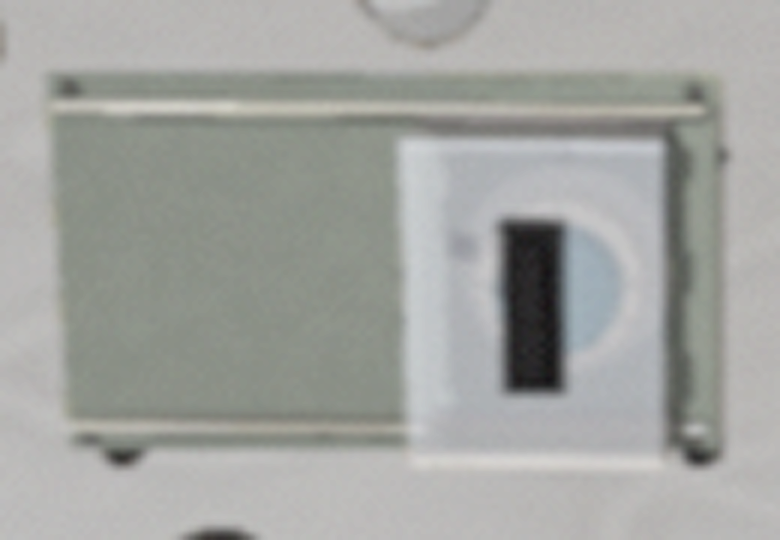

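```bash
cat > h.py <<'E'
import numpy as np
from bench import viewer
c,s=np.cos(np.radians(25)),np.sin(np.radians(25))
def deckR(yaw):
    Y=np.array([[np.cos(yaw),-np.sin(yaw),0],[np.sin(yaw),np.cos(yaw),0],[0,0,1]])
    # x uphill (rear,up), y left, z normal leaning to robot
    return Y@np.array([[c,0,-s],[0,1,0],[s,0,c]])
def d2w(st,p):
    p=np.atleast_2d(p); return np.array([st[0],st[1],75])+p@deckR(st[2]).T
M={n:viewer.camera_model(n) for n in("scene","top")}
def proj(n,P):
    m=M[n];T=np.linalg.inv(np.array(m['cam_to_world']));q=np.atleast_2d(P)@T[:3,:3].T+T[:3,3]
    return np.c_[m['fx']*q[:,0]/q[:,2]+m['cx'],m['fy']*q[:,1]/q[:,2]+m['cy']]
def ray_z(n,u,v,z):
    m=M[n];T=np.array(m['cam_to_world']);d=T[:3,:3]@np.array([(u-m['cx'])/m['fx'],(v-m['cy'])/m['fy'],1]);return T[:3,3]+d*(z-T[2,3])/d[2]
def ray_deck(n,u,v,st,h):
    m=M[n];T=np.array(m['cam_to_world']);R=deckR(st[2]);d=R.T@(T[:3,:3]@np.array([(u-m['cx'])/m['fx'],(v-m['cy'])/m['fy'],1]));o=R.T@(T[:3,3]-np.array([st[0],st[1],75]))
    return o+d*(h-o[2])/d[2]
E
python3 - <<'E'
from h import *
from scipy.optimize import least_squares
Pd=[[70,185,0],[70,-55,0],[-70,185,0],[-70,-55,0]]
top=np.array([[193.7,162.5],[304.7,163],[196.7,224.2],[305,225.8]])
Ps=[[-70,-55,0],[70,-55,0],[-70,185,0]]
sc=np.array([[306.4,238],[341.4,191.4],[226.6,208]])
rt=np.array([[268.3,186.7],[279.2,187],[279,215.3],[269.3,215]])
def res(p):
    st=p[:3]; ry=p[3]
    R=[[25,ry+6,78],[25,ry-6,78],[-25,ry-6,78],[-25,ry+6,78]]
    return np.r_[(proj('top',d2w(st,Pd))-top).ravel(),(proj('scene',d2w(st,Ps))-sc).ravel(),(proj('top',d2w(st,R))-rt).ravel()]
o=least_squares(res,[530,0,0,0],loss='soft_l1'); print(o.x); print(np.round(res(o.x),1).reshape(-1,2).tolist())
st=o.x[:3]
print('dial px',proj('top',d2w(st,[0,0,52])),proj('scene',d2w(st,[0,0,52])))
print('marker',ray_deck('top',185+465/6,150+245/6,st,20))
print('grip',d2w(st,[0,o.x[3],70]))
for n,u,v,z in [('potA',341,184,52),('potB',222,250,44),('peg',293,258,12),('cup',254,147,0)]: print(n,ray_z('top',u,v,z))
E
```

```text
[686.26622165  -4.67554392   6.26618878   5.05748174]
[[-0.8, -1.7], [1.0, -0.4], [-0.5, -0.2], [0.1, -0.1], [0.2, 0.3], [1.3, -1.7], [-3.7, 0.6], [2.5, 3.5], [-2.3, 3.3], [-2.0, -0.5], [1.7, -0.3]]
dial px [[277.72547364 199.6848721 ]] [[296.74500412 189.51655113]]
marker [11.26407912 35.17005624 20.        ]
grip [[656.77317175   0.88399613 138.44154509]]
potA [ 714.86107138 -138.61421248   52.        ]
potB [568.97445189 122.39037436  44.        ]
peg [553.57230683 -30.72965645  12.        ]
cup [820.09641437  66.49061778   0.        ]
```

The fit holds: the corner residuals are about 1 px or less except for one occluded corner. The marker comes out 37 mm from the axis at height 20, where 38 is expected, at about 1.88 rad. I refit with the ridge's rear lower edge, then compute the hover move.

```bash
cat >> h.py <<'E'
from scipy.spatial.transform import Rotation as Ro
from bench import telemetry
def goto(st,p,ang=180):
    """deck point p for TCP; ang = turn of tool about deck normal, deg (0: tool x uphill). prints shift cm, rotvec"""
    s=telemetry.sense(); R0=Ro.from_euler('xyz',s['tcp_rot'],degrees=True)
    Rt=Ro.from_matrix(deckR(st[2]))*Ro.from_euler('z',ang,degrees=True)*Ro.from_euler('x',180,degrees=True)
    w=d2w(st,p)[0]; sh=R0.inv().apply(w-s['tool_pos'])/10
    print('world',w.round(1),'shift',sh.round(3),'rv',(R0.inv()*Rt).as_rotvec().round(3))
def where(st):
    s=telemetry.sense(); R=deckR(st[2])
    rel=Ro.from_matrix(R).inv()*Ro.from_euler('xyz',s['tcp_rot'],degrees=True)*Ro.from_euler('x',180,degrees=True)
    print('t',round(s['time'],2),'deck pos',(R.T@(s['tool_pos']-np.array([st[0],st[1],75]))).round(1),'rot(zyx)',rel.as_euler('ZYX',degrees=True).round(1),'F',s['ft_force'].round(1),'Fdeck',(R.T@s['ft_force']).round(1),'gap',round(s['finger_gap'],1),'q',s['joint_pos'].round(0))
E
python3 - <<'E'
from h import *
from scipy.optimize import least_squares
Pd=[[70,185,0],[70,-55,0],[-70,185,0],[-70,-55,0]]
top=np.array([[193.7,162.5],[304.7,163],[196.7,224.2],[305,225.8]])
Ps=[[-70,-55,0],[70,-55,0],[-70,185,0]]
sc=np.array([[306.4,238],[341.4,191.4],[226.6,208]])
rt=np.array([[268.3,186.7],[279.2,187],[279,215.3],[269.3,215]])
def res(p):
    st=p[:3]; ry=p[3]
    R=[[25,ry+6,62],[25,ry-6,62],[-25,ry-6,78],[-25,ry+6,78]]
    return np.r_[(proj('top',d2w(st,Pd))-top).ravel(),(proj('scene',d2w(st,Ps))-sc).ravel(),(proj('top',d2w(st,R))-rt).ravel()]
o=least_squares(res,[686,0,0,0],loss='soft_l1'); print(o.x.tolist()); print(np.round(res(o.x),1).reshape(-1,2).tolist())
st=o.x[:3]
goto(st,[0,-40,135]); goto(st,[0,-40,135],0)
E
```

```text
[686.1760727427002, -4.688287780446314, -0.016983665554145648, 5.616260477218435]
[[-0.8, -1.6], [1.0, -0.4], [-0.5, -0.1], [0.1, -0.1], [0.2, 0.4], [1.3, -1.7], [-3.7, 0.6], [3.1, 1.9], [-1.8, 1.7], [-2.2, -0.4], [1.5, -0.2]]
world [628.5 -43.7 197.4] shift [ 55.569 -30.285   4.458] rv [-0.587 -0.133 -2.647]
world [628.5 -43.7 197.4] shift [ 55.569 -30.285   4.458] rv [-0.097  0.43   0.43 ]
```

```bash
python3 -m inch '[[[30,-16,1],[-0.3,-0.07,-1.3],0],[[30,-16,1],[-0.3,-0.07,-1.3],0],[[30,-16,1],[-0.3,-0.07,-1.3],0],[[30,-16,1],[-0.3,-0.07,-1.3],0],[[30,-16,1],[-0.3,-0.07,-1.3],0],[[30,-16,1],[-0.3,-0.07,-1.3],0],[[30,-16,1],[-0.3,-0.07,-1.3],0],[[30,-16,1],[-0.3,-0.07,-1.3],0],[[30,-16,1],[-0.3,-0.07,-1.3],0],[[55.5,-30.3,4.5],[-0.587,-0.133,-2.647],0],[[55.5,-30.3,4.5],[-0.587,-0.133,-2.647],0],[[55.5,-30.3,4.5],[-0.587,-0.133,-2.647],0],[[55.5,-30.3,4.5],[-0.587,-0.133,-2.647],0],[[55.5,-30.3,4.5],[-0.587,-0.133,-2.647],0],[[55.5,-30.3,4.5],[-0.587,-0.133,-2.647],0],[[55.5,-30.3,4.5],[-0.587,-0.133,-2.647],0],[[55.5,-30.3,4.5],[-0.587,-0.133,-2.647],0],[[55.5,-30.3,4.5],[-0.587,-0.133,-2.647],0],[[55.5,-30.3,4.5],[-0.587,-0.133,-2.647],0],[[55.5,-30.3,4.5],[-0.587,-0.133,-2.647],0]]'; cat >> h.py <<'E'
ST=np.array([686.18,-4.69,-0.017])
E
python3 - <<'E'
from h import *
where(ST); goto(ST,[0,-40,82])
E
```

```text
time: 2.1
tool_pos: [627.5, -44.6, 196.7]
tcp_rot: [-179.9, 25.0, 179.0]
ft_force: [0.5, -0.2, 0.1]
finger_gap: -0.0
t 2.1 deck pos [ -1.2 -40.9 134.8] rot(zyx) [-1.8e+02 -0.0e+00  1.0e-01] F [ 0.5 -0.2  0.1] Fdeck [ 0.5 -0.2 -0.2] gap -0.0 q [ -11.   -8.  109.    5.   54. -102.]
world [650.9 -44.1 149.3] shift [-0.119  0.103  5.277] rv [-0.002 -0.001  0.   ]
```

```bash
python3 -m inch '[[[-0.1,0,2.5],[0,0,0],0],[[-0.1,0,4.5],[0,0,0],0],[[-0.1,0,5.5],[0,0,0],0],[[-0.1,0,5.5],[0,0,0],0],[[-0.1,0,5.5],[0,0,0],0]]'
python3 - <<'E'
from h import *
import cv2
where(ST)
a=viewer.snapshot('scene')[110:250,215:390,::-1]; cv2.imwrite('pics/p1.png',cv2.resize(a,None,fx=4,fy=4,interpolation=cv2.INTER_CUBIC))
E
```

```text
time: 2.6
tool_pos: [652.1, -44.8, 148.1]
tcp_rot: [-179.9, 25.0, 179.0]
ft_force: [0.4, -0.0, 0.7]
finger_gap: -0.1
t 2.6 deck pos [  0.6 -40.7  80.4] rot(zyx) [-1.8e+02  0.0e+00  1.0e-01] F [ 0.4 -0.   0.7] Fdeck [ 0.7 -0.   0.5] gap -0.1 q [ -11.   -2.  108.    5.   49. -102.]
```

View pics/p1.png

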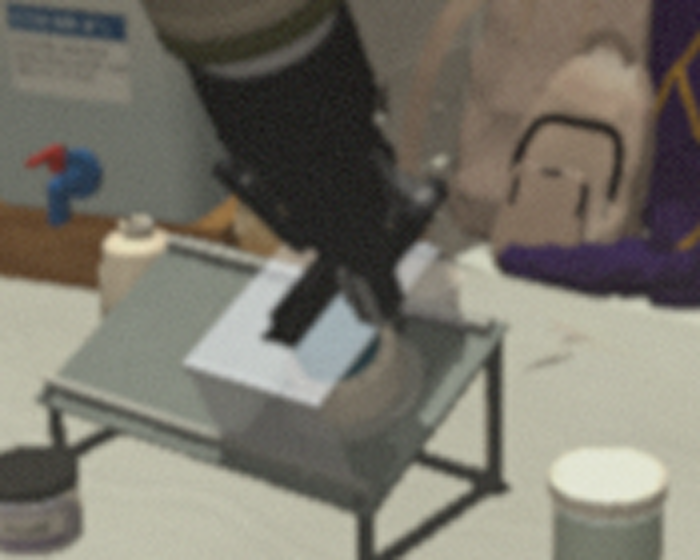

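The shut fingertips, at about (390,300) in this crop, stand just right of the ridge and above the guard's right edge. I push left in stages.

```bash
python3 -m inch '[[[0,1,0],[0,0,0],0],[[0,2,0],[0,0,0],0],[[0,2.7,0],[0,0,0],0],[[0,3.4,0],[0,0,0],0],[[0,4.1,0],[0,0,0],0],[[0,4.8,0],[0,0,0],0],[[0,5.5,0],[0,0,0],0],[[0,6.2,0],[0,0,0],0],[[0,6.9,0],[0,0,0],0],[[0,7.6,0],[0,0,0],0],[[0,8.3,0],[0,0,0],0],[[0,9,0],[0,0,0],0],[[0,9.7,0],[0,0,0],0],[[0,10.4,0],[0,0,0],0],[[0,11,0],[0,0,0],0],[[0,11.5,0],[0,0,0],0],[[0,11.8,0],[0,0,0],0],[[0,12,0],[0,0,0],0],[[0,12,0],[0,0,0],0]]'
python3 - <<'E'
from h import *
import cv2
where(ST)
a=viewer.snapshot('scene')[110:250,215:390,::-1]; cv2.imwrite('pics/p2.png',cv2.resize(a,None,fx=4,fy=4,interpolation=cv2.INTER_CUBIC))
a=viewer.snapshot('top')[150:240,185:315,::-1]; cv2.imwrite('pics/t2.png',cv2.convertScaleAbs(cv2.resize(a,None,fx=6,fy=6,interpolation=cv2.INTER_CUBIC),alpha=1.7))
E
```

```text
time: 4.55
tool_pos: [654.0, 75.4, 147.5]
tcp_rot: [-179.9, 25.0, 179.1]
ft_force: [-0.8, 0.3, -0.3]
finger_gap: 0.0
t 4.55 deck pos [ 0.3 79.5 79.8] rot(zyx) [-1.8e+02  0.0e+00  1.0e-01] F [-0.8  0.3 -0.3] Fdeck [-0.8  0.3  0.1] gap 0.0 q [  3.  -1. 107.  -2.  48. -85.]
```

View pics/p2.png

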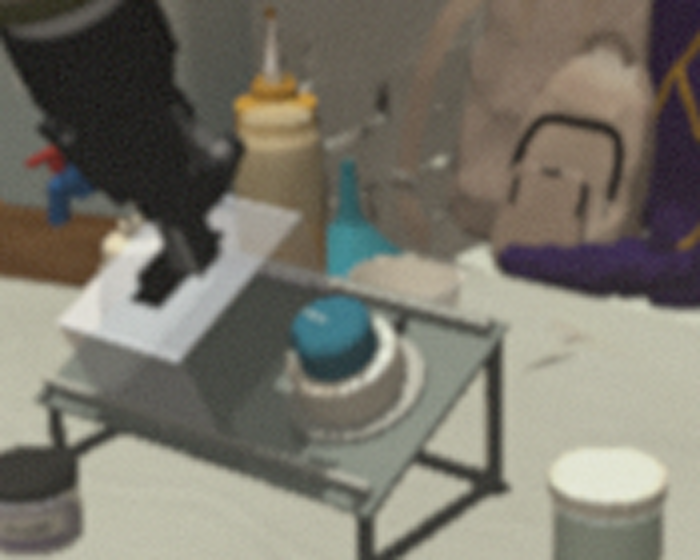

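View pics/t2.png

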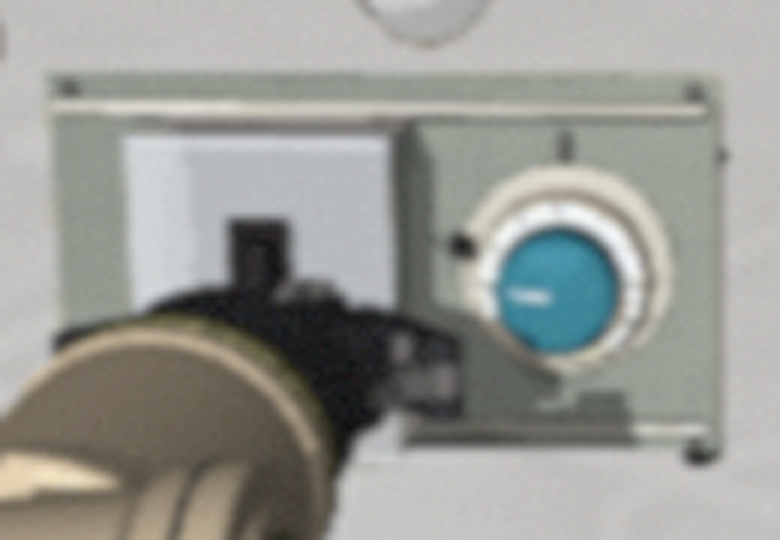

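The ridge moved left about 92 mm (top crop 533→261 px). The dial is uncovered, with its line pointing left (~1.5 rad), and the marker is at crop (462,245). I push the remaining ~37 mm.

```bash
python3 -m inch '[[[0,0.7,0],[0,0,0],0],[[0,1.4,0],[0,0,0],0],[[0,2.1,0],[0,0,0],0],[[0,2.7,0],[0,0,0],0],[[0,3.1,0],[0,0,0],0],[[0,3.4,0],[0,0,0],0],[[0,3.5,0],[0,0,0],0],[[0,3.5,0],[0,0,0],0]]'
python3 -m inch '[[[0,0.1,0],[0,0,0],0],[[0,0.2,0],[0,0,0],0],[[0,0.3,0],[0,0,0],0]]'
python3 - <<'E'
from h import *
import cv2
where(ST)
a=viewer.snapshot('top')[150:240,185:315,::-1]; cv2.imwrite('pics/t3.png',cv2.convertScaleAbs(cv2.resize(a,None,fx=6,fy=6,interpolation=cv2.INTER_CUBIC),alpha=1.7))
E
```

```text
time: 5.45
tool_pos: [654.6, 108.9, 147.3]
tcp_rot: [-179.8, 25.0, 179.1]
ft_force: [-2.0, -8.3, 1.1]
finger_gap: -0.0
time: 5.75
tool_pos: [654.6, 109.6, 147.3]
tcp_rot: [-179.6, 25.0, 179.1]
ft_force: [-4.1, -22.1, 2.7]
finger_gap: -0.1
t 5.75 deck pos [  0.2 113.8  79.7] rot(zyx) [-180.    -0.     0.4] F [ -4.1 -22.1   2.7] Fdeck [ -2.3 -22.2   4. ] gap -0.1 q [  7.   1. 106.  -5.  49. -79.]
```

View pics/t3.png

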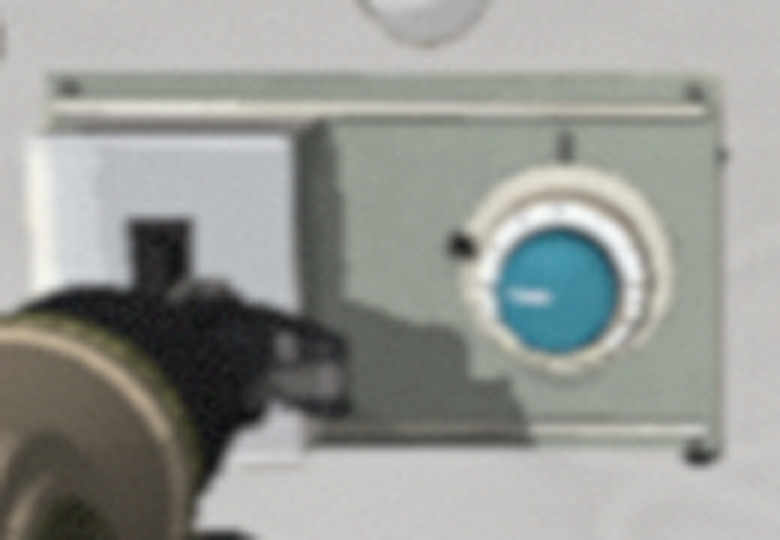

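The push met 22 N, so the guard is at its left stop. I back off and measure the dial centre, line and marker.

```bash
python3 -m inch '[[[0,-0.6,0],[0,0,0],0],[[0,-1.2,-1],[0,0,0],0],[[0,-2,-3],[0,0,0],0],[[0,-4,-6],[0,0,0],0],[[0,-4,-6],[0,0,0],0]]'
python3 - <<'E'
from h import *
import cv2
where(ST)
a=viewer.snapshot('top')[165:225,250:310,::-1]; cv2.imwrite('pics/t4.png',cv2.convertScaleAbs(cv2.resize(a,None,fx=10,fy=10,interpolation=cv2.INTER_CUBIC),alpha=1.7))
a=viewer.snapshot('scene')[165:235,275:345,::-1]; cv2.imwrite('pics/s4.png',cv2.convertScaleAbs(cv2.resize(a,None,fx=8,fy=8,interpolation=cv2.INTER_CUBIC),alpha=1.2))
E
```

```text
time: 6.3
tool_pos: [630.5, 72.7, 208.3]
tcp_rot: [-179.9, 25.5, 179.0]
ft_force: [0.8, -0.5, 1.4]
finger_gap: 0.2
t 6.3 deck pos [  4.7  76.5 144.9] rot(zyx) [-1.8e+02  5.0e-01  1.0e-01] F [ 0.8 -0.5  1.4] Fdeck [ 1.3 -0.5  0.9] gap 0.2 q [  3.  -8. 108.  -2.  55. -85.]
```

View pics/t4.png

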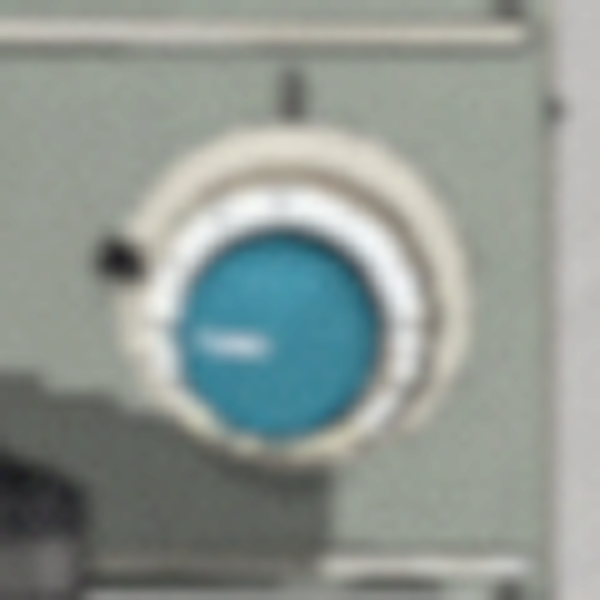

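View pics/s4.png

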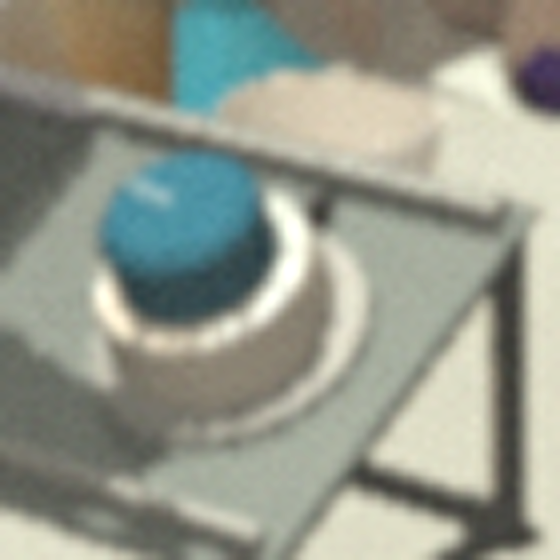

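```bash
python3 - <<'E'
from h import *
f=lambda x,y:(250+x/10,165+y/10)
for n,x,y,h in [('dialtop',281,337,52),('lineout',200,340,52),('linein',268,347,52),('bodytop?',289,320,28.5),('marker',120,258,20),('topmark',292,90,10)]:
    print(n,ray_deck('top',*f(x,y),ST,h).round(1))
g=lambda x,y:(275+x/8,165+y/8)
for n,x,y,h in [('dialtop',182,212,52),('lineout',140,183,52),('linein',165,200,52)]: print('sc',n,ray_deck('scene',*g(x,y),ST,h).round(1))
E
```

```text
dialtop [ 2.2 -0.8 52. ]
lineout [ 1.3 15.8 52. ]
linein [ 0.   1.9 52. ]
bodytop? [ 0.4 -0.2 28.5]
marker [11.4 36.2 20. ]
topmark [46.2  0.6 10. ]
sc dialtop [-4.  -5.6 52. ]
sc lineout [ 1.1 12.  52. ]
sc linein [-1.9  1.5 52. ]
```

The dial line reads about 1.57 rad and the marker about 1.85 rad at radius 37.9 (38 expected). The axis is within 1–2 mm of the fit. I open the gripper and go above the dial.

```bash
python3 -m inch '[[[0.2,-4,1],[0,0,0],0.8],[[0.2,-7.7,4],[0,0,0],0.8],[[0.2,-7.7,4],[0,0,0],0.8],[[0.2,-7.7,4],[0,0,0],0.8],[[0.2,-7.7,4],[0,0,0],0.8],[[0.2,-7.7,4],[0,0,0],0.8],[[0.2,-7.7,4],[0,0,0],0.8]]' 25
python3 - <<'E'
from h import *
where(ST); goto(ST,[1,-0.5,47])
E
```

```text
time: 7.1
tool_pos: [642.9, -2.6, 166.0]
tcp_rot: [-179.9, 25.1, 179.1]
ft_force: [0.1, 0.0, -0.2]
finger_gap: 68.2
t 7.1 deck pos [ -0.8   1.4 100.7] rot(zyx) [-1.799e+02  1.000e-01  1.000e-01] F [ 0.1  0.  -0.2] Fdeck [-0.   0.  -0.2] gap 68.2 q [ -6.  -5. 109.   3.  50. -96.]
world [667.2  -4.9 118. ] shift [-0.168 -0.183  5.375] rv [-0.001  0.002  0.002]
```

```bash
python3 -m inch '[[[-0.15,-0.2,1.5],[0,0,0],0.8],[[-0.15,-0.2,3],[0,0,0],0.8],[[-0.15,-0.2,4.2],[0,0,0],0.8],[[-0.15,-0.2,5],[0,0,0],0.8],[[-0.15,-0.2,5.35],[0,0,0],0.8],[[-0.15,-0.2,5.35],[0,0,0],0.8],[[-0.15,-0.2,5.35],[0,0,0],0.8]]'
python3 - <<'E'
from h import *
import cv2
where(ST)
a=viewer.snapshot('scene')[120:240,250:370,::-1]; cv2.imwrite('pics/s5.png',cv2.convertScaleAbs(cv2.resize(a,None,fx=5,fy=5,interpolation=cv2.INTER_CUBIC),alpha=1.4))
E
```

```text
time: 7.8
tool_pos: [666.7, -6.1, 117.8]
tcp_rot: [-179.9, 25.1, 179.1]
ft_force: [0.1, -0.7, 0.1]
finger_gap: 68.4
t 7.8 deck pos [ 0.4 -1.8 47. ] rot(zyx) [-1.8e+02  1.0e-01  1.0e-01] F [ 0.1 -0.7  0.1] Fdeck [ 0.1 -0.7  0. ] gap 68.4 q [ -6.   2. 108.   3.  45. -97.]
```

View pics/s5.png

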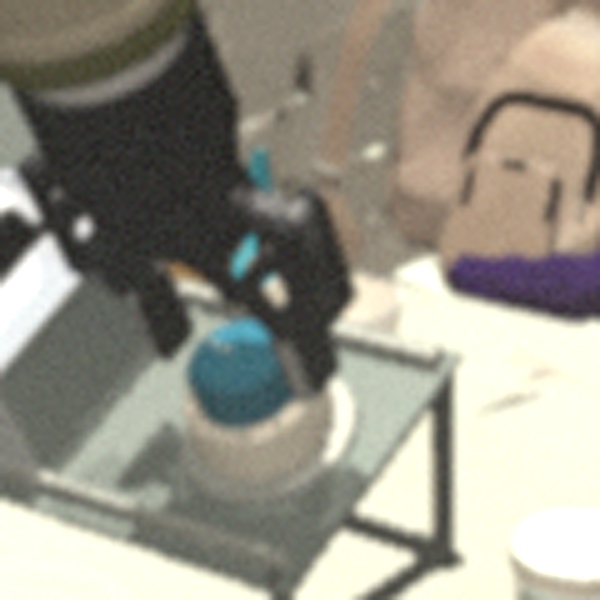

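```bash
python3 - <<'E'
from h import *
for y in(-36,-40):
  for h in (30,35,40,45): print(y,h,((proj('scene',d2w(ST,[[-11,y,h]]))-[250,120])*5).round())
for h in (30,35,40,45): print('L',h,((proj('scene',d2w(ST,[[-11,32,h],[11,32,h]]))-[250,120])*5).round().tolist())
E
```

```text
-36 30 [[304. 424.]]
-36 35 [[301. 416.]]
-36 40 [[297. 407.]]
-36 45 [[294. 399.]]
-40 30 [[312. 427.]]
-40 35 [[309. 418.]]
-40 40 [[305. 410.]]
-40 45 [[302. 401.]]
L 30 [[176.0, 385.0], [205.0, 349.0]]
L 35 [[172.0, 377.0], [202.0, 341.0]]
L 40 [[168.0, 369.0], [198.0, 333.0]]
L 45 [[164.0, 360.0], [194.0, 324.0]]
```

Both fingertips straddle the dial, at about (320,395) and (172,357) in the crop, which puts them at h≈45 mm. I go 4 mm deeper and close.

```bash
python3 -m inch '[[[0,0.1,0.2],[0,0,0],0.8],[[0,0.1,0.4],[0,0,0],0.8],[[0,0.1,0.4],[0,0,0],0.65],[[0,0.1,0.4],[0,0,0],0.55],[[0,0.1,0.4],[0,0,0],0.45],[[0,0.1,0.4],[0,0,0],0.4],[[0,0.1,0.4],[0,0,0],0.4],[[0,0.1,0.4],[0,0,0],0.4],[[0,0.1,0.4],[0,0,0],0.4]]' 30
python3 - <<'E'
from h import *
where(ST)
E
```

```text
time: 8.75
tool_pos: [668.0, -3.2, 114.1]
tcp_rot: [180.0, 25.0, 179.1]
ft_force: [-5.2, 8.7, 6.8]
finger_gap: 41.9
t 8.75 deck pos [-0.   1.1 43.1] rot(zyx) [-1.8e+02  0.0e+00 -1.0e-01] F [-5.2  8.7  6.8] Fdeck [-2.   8.6  8.4] gap 41.9 q [ -6.   3. 108.   3.  45. -97.]
```

```bash
python3 -m inch '[[[0,0.15,-0.05],[0,0,0],0.4],[[0,0.15,-0.05],[0,0,0.1],0.4],[[0,0.15,-0.05],[0,0,0.2],0.4],[[0,0.15,-0.05],[0,0,0.3],0.4],[[0,0.15,-0.05],[0,0,0.4],0.4],[[0,0.15,-0.05],[0,0,0.5],0.4],[[0,0.15,-0.05],[0,0,0.5],0.4]]'
python3 - <<'E'
from h import *
import cv2
where(ST)
a=viewer.snapshot('top')[155:235,240:320,::-1]; cv2.imwrite('pics/t6.png',cv2.convertScaleAbs(cv2.resize(a,None,fx=7,fy=7,interpolation=cv2.INTER_CUBIC),alpha=1.7))
a=viewer.snapshot('scene')[120:240,250:370,::-1]; cv2.imwrite('pics/s6.png',cv2.convertScaleAbs(cv2.resize(a,None,fx=5,fy=5,interpolation=cv2.INTER_CUBIC),alpha=1.4))
E
```

```text
time: 9.45
tool_pos: [667.9, -3.0, 114.1]
tcp_rot: [167.4, 21.8, 147.9]
ft_force: [-2.3, 5.2, 2.5]
finger_gap: 42.0
t 9.45 deck pos [-0.   1.4 43.2] rot(zyx) [151.3   0.    0. ] F [-2.3  5.2  2.5] Fdeck [-1.1  5.1  3.3] gap 42.0 q [ -6.   3. 108.   3.  45. -68.]
```

View pics/t6.png

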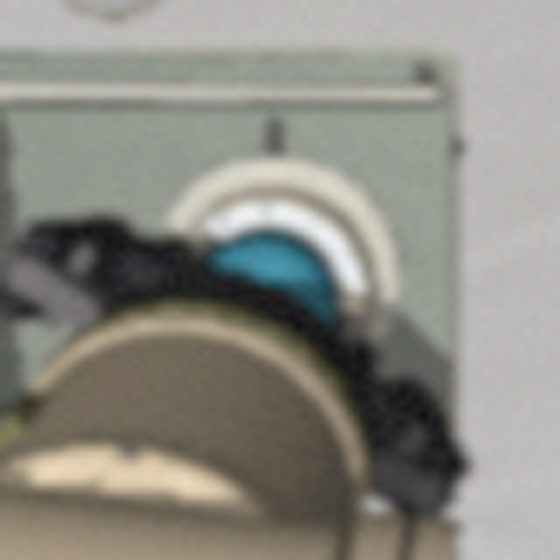

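View pics/s6.png

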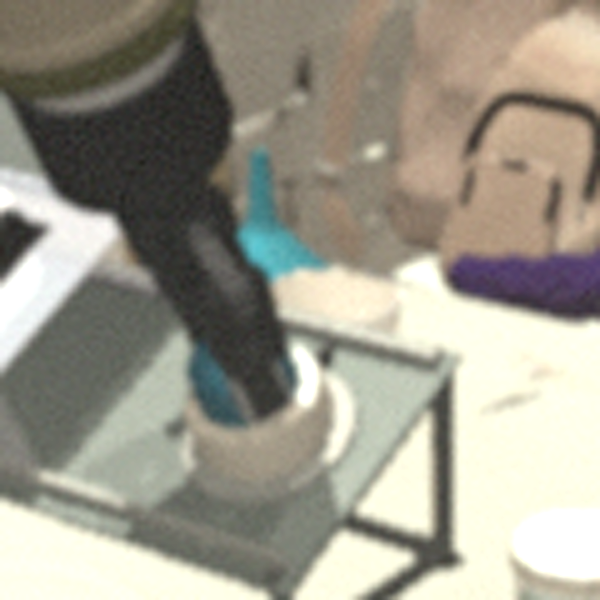

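The dial is gripped with forces at a few newtons, and there is no sign of it touching the body or marker. I continue clockwise to about 3.5 rad.

```bash
python3 -m inch '[[[0,0,0],[0,0,0.1],0.4],[[0,0,0],[0,0,0.2],0.4],[[0,0,0],[0,0,0.3],0.4],[[0,0,0],[0,0,0.4],0.4],[[0,0,0],[0,0,0.5],0.4],[[0,0,0],[0,0,0.6],0.4],[[0,0,0],[0,0,0.7],0.4],[[0,0,0],[0,0,0.8],0.4],[[0,0,0],[0,0,0.9],0.4],[[0,0,0],[0,0,1.0],0.4],[[0,0,0],[0,0,1.1],0.4],[[0,0,0],[0,0,1.2],0.4],[[0,0,0],[0,0,1.3],0.4],[[0,0,0],[0,0,1.4],0.4],[[0,0,0],[0,0,1.45],0.4],[[0,0,0],[0,0,1.45],0.4],[[0,0,0],[0,0,1.45],0.4],[[0,0,0],[0,0,1.45],0.4]]'
python3 - <<'E'
from h import *
import cv2
where(ST)
a=viewer.snapshot('top')[155:235,240:320,::-1]; cv2.imwrite('pics/t7.png',cv2.convertScaleAbs(cv2.resize(a,None,fx=7,fy=7,interpolation=cv2.INTER_CUBIC),alpha=1.7))
a=viewer.snapshot('scene')[120:240,250:370,::-1]; cv2.imwrite('pics/s7.png',cv2.convertScaleAbs(cv2.resize(a,None,fx=5,fy=5,interpolation=cv2.INTER_CUBIC),alpha=1.4))
E
```

```text
time: 11.35
tool_pos: [668.3, -2.9, 114.4]
tcp_rot: [156.5, -8.9, 69.4]
ft_force: [0.5, 5.7, 0.6]
finger_gap: 42.3
t 11.35 deck pos [ 0.4  1.5 43.2] rot(zyx) [68.5  0.  -0.1] F [0.5 5.7 0.6] Fdeck [0.6 5.7 0.3] gap 42.3 q [ -6.   3. 108.   3.  44.  15.]
```

View pics/t7.png

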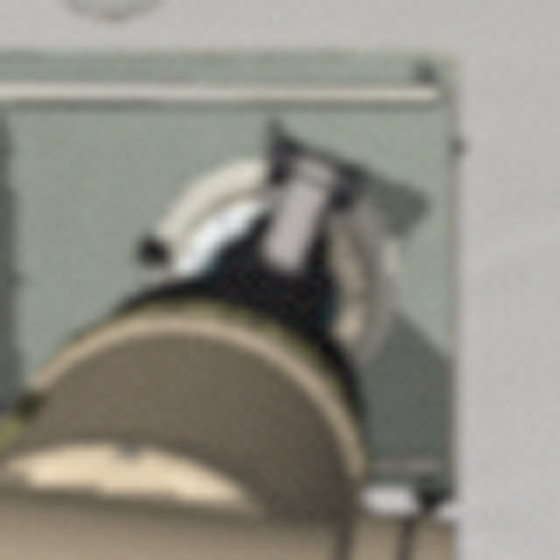

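View pics/s7.png

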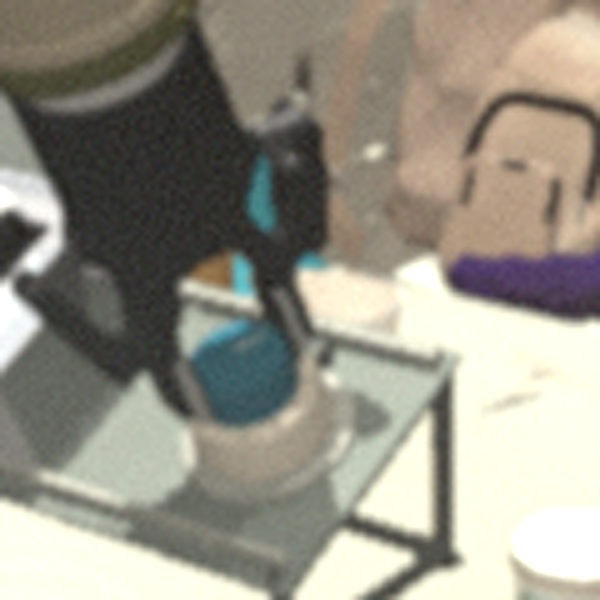

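```bash
python3 - <<'E'
from h import *
import cv2
a=cv2.imread('pics/s7.png')[290:410,160:340]; cv2.imwrite('pics/s7b.png',cv2.resize(a,None,fx=4,fy=4,interpolation=cv2.INTER_CUBIC))
for t in (3.0,3.2,3.4,3.6):
    d=np.array([-np.cos(t),np.sin(t),0]); P=[d*3+[0,0,52]+np.array([1,.5,0]),d*20+[0,0,52]+np.array([1,.5,0])]
    print(t,(((proj('scene',d2w(ST,P))-[250,120])*5-[160,290])*4).round().tolist())
E
```

```text
3.0 [[309.0, 202.0], [382.0, 85.0]]
3.2 [[314.0, 203.0], [413.0, 92.0]]
3.4 [[318.0, 205.0], [440.0, 105.0]]
3.6 [[321.0, 208.0], [461.0, 122.0]]
```

View pics/s7b.png

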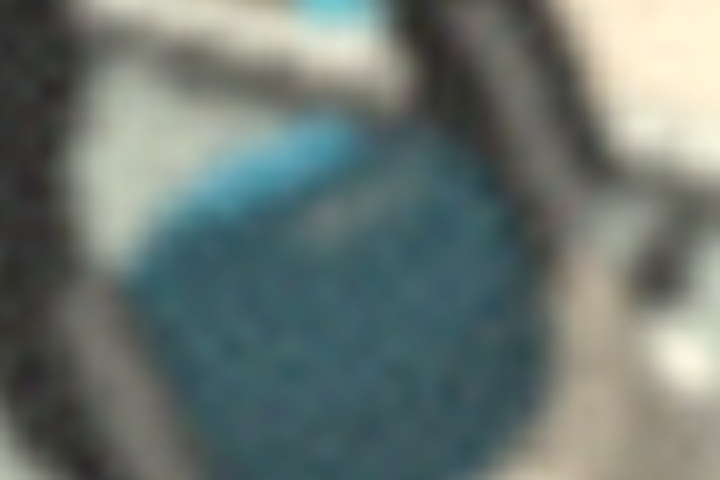

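In the scene crop the line runs from (310,235) to (435,165), which matches about 3.5–3.6 rad, so it is past the top mark. I turn back about 1.66 rad.

```bash
python3 -m inch '[[[0,0,0],[0,0,-0.1],0.4],[[0,0,0],[0,0,-0.2],0.4],[[0,0,0],[0,0,-0.3],0.4],[[0,0,0],[0,0,-0.4],0.4],[[0,0,0],[0,0,-0.5],0.4],[[0,0,0],[0,0,-0.6],0.4],[[0,0,0],[0,0,-0.7],0.4],[[0,0,0],[0,0,-0.8],0.4],[[0,0,0],[0,0,-0.9],0.4],[[0,0,0],[0,0,-1.0],0.4],[[0,0,0],[0,0,-1.1],0.4],[[0,0,0],[0,0,-1.2],0.4],[[0,0,0],[0,0,-1.3],0.4],[[0,0,0],[0,0,-1.4],0.4],[[0,0,0],[0,0,-1.5],0.4],[[0,0,0],[0,0,-1.58],0.4],[[0,0,0],[0,0,-1.64],0.4],[[0,0,0],[0,0,-1.66],0.4],[[0,0,0],[0,0,-1.66],0.4],[[0,0,0],[0,0,-1.66],0.4]]'
python3 -m inch '[[[0,0,0],[0,0,0],0.4],[[0,0,0],[0,0,0],0.55],[[0,0,0],[0,0,0],0.7],[[0,0,0],[0,0,0],0.8],[[0,0,0],[0,0,0],0.8],[[0,0,0],[0,0,0],0.8]]'
python3 - <<'E'
from h import *
where(ST)
E
```

```text
time: 13.45
tool_pos: [667.9, -3.1, 114.2]
tcp_rot: [172.5, 24.0, 161.0]
ft_force: [-1.6, 4.7, 2.2]
finger_gap: 42.2
time: 14.05
tool_pos: [668.0, -3.9, 114.1]
tcp_rot: [172.5, 24.0, 160.8]
ft_force: [-0.2, -0.3, -0.4]
finger_gap: 68.4
t 14.05 deck pos [ 0.   0.5 43.1] rot(zyx) [1.634e+02 1.000e-01 1.000e-01] F [-0.2 -0.3 -0.4] Fdeck [-0.4 -0.3 -0.3] gap 68.4 q [ -6.   3. 108.   3.  45. -80.]
```

Released. I lift straight off, retreat right and toward the robot, and look.

```bash
python3 -m inch '[[[0,0,-1],[0,0,0],0.8],[[0,0,-3],[0,0,0],0.8],[[0,0,-5],[0,0,0],0.8],[[0,0,-8],[0,0,0],0.8],[[3,0,-12],[0,0,0],0.8],[[8,0,-14],[0,0,0],0.8],[[12,0,-14],[0,0,0],0.8],[[12,0,-14],[0,0,0],0.8],[[12,0,-14],[0,0,0],0.8]]'
python3 - <<'E'
from h import *
import cv2
where(ST)
im=viewer.snapshot('top')[:,:,::-1]; cv2.imwrite('pics/t8f.png',im)
a=im[165:225,250:310]; cv2.imwrite('pics/t8.png',cv2.convertScaleAbs(cv2.resize(a,None,fx=10,fy=10,interpolation=cv2.INTER_CUBIC),alpha=1.7))
a=viewer.snapshot('scene')[:,:,::-1]; cv2.imwrite('pics/s8.png',a)
E
```

```text
time: 14.95
tool_pos: [504.5, 33.9, 192.5]
tcp_rot: [172.5, 24.0, 160.9]
ft_force: [-0.1, -0.1, 0.3]
finger_gap: 68.2
t 14.95 deck pos [-115.6   35.5  183.5] rot(zyx) [1.635e+02 1.000e-01 0.000e+00] F [-0.1 -0.1  0.3] Fdeck [ 0.  -0.1  0.3] gap 68.2 q [ -2. -31. 127.   1.  59. -75.]
```

View pics/t8.png

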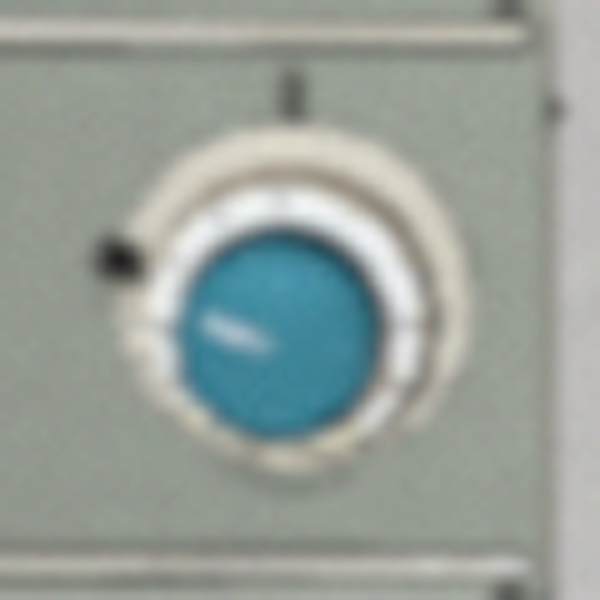

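View pics/t8f.png

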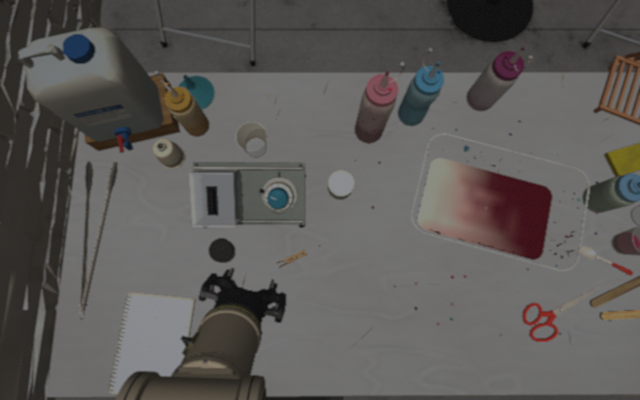

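View pics/s8.png

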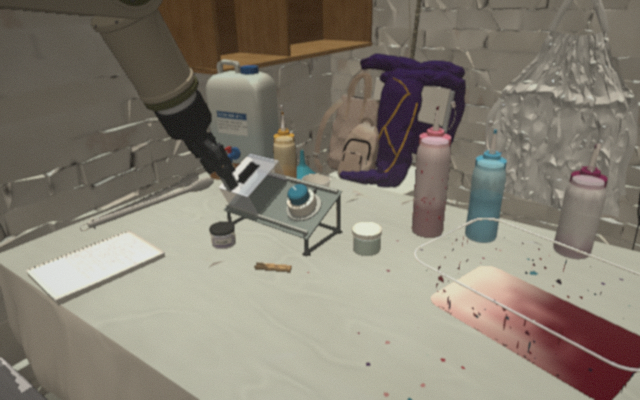

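```bash
python3 - <<'E'
from h import *
import cv2
f=lambda x,y:(250+x/10,165+y/10)
L={}
for n in('t4','t8'):
    a=cv2.imread(f'pics/{n}.png').astype(float)[290:380,190:290]; w=a[:,:,2]; 
    w=np.clip(w-np.median(w)-25,0,None); yy,xx=np.nonzero(w>0); ww=w[yy,xx]
    P=np.array([ray_deck('top',*f(x+190,y+290),ST,52)[:2] for x,y in zip(xx,yy)])
    m=np.average(P,axis=0,weights=ww); C=np.cov(P.T,aweights=ww); e,v=np.linalg.eigh(C); d=v[:,1]*np.sign(v[1,1])
    L[n]=(m,d); print(n,'mean',m.round(2),'dir ang',np.arctan2(d[1],-d[0]).round(3),'len',np.sqrt(e).round(1))
(m1,d1),(m2,d2)=L['t4'],L['t8']
print('intersection',m1+d1*np.linalg.solve(np.c_[d1,-d2],m2-m1)[0])
print('body ticks axis',ray_deck('top',*f(284,325),ST,28.5), ray_deck('top',*f(283,203),ST,28.5),ray_deck('top',*f(160,325),ST,28.5),ray_deck('top',*f(410,325),ST,28.5))
for h in(20,11): print('marker',h,ray_deck('top',*f(120,258),ST,h))
# marker silhouettes for candidate angles
a=cv2.imread('pics/t8.png')[210:310,70:190].astype(float).mean(2); bg=np.median(a); w=np.clip(bg-a-70,0,None); yy,xx=np.nonzero(w); print('dark centroid',np.average(xx,weights=w[yy,xx])+70,np.average(yy,weights=w[yy,xx])+210,'bbox',xx.min()+70,xx.max()+70,yy.min()+210,yy.max()+210)
for t in(1.75,1.8,1.85,1.9):
    d=np.array([-np.cos(t),np.sin(t),0]);n=np.array([np.sin(t),np.cos(t),0])
    P=[np.array([.7,0,h])+d*r+n*s for h in(3,20) for r in(33.5,42.5) for s in(-3,3)]
    q=(proj('top',d2w(ST,P))-[250,165])*10; hull=cv2.convexHull(q.astype(np.float32)); mm=cv2.moments(hull); print(t,'centroid',round(mm['m10']/mm['m00']),round(mm['m01']/mm['m00']),'bbox',q.min(0).round(),q.max(0).round())
E
```

```text
t4 mean [0.57 8.59] dir ang 1.677 len [1.4 3.4]
t8 mean [2.95 8.88] dir ang 1.959 len [1.4 3.4]
intersection [-0.22875728  1.10903266]
body ticks axis [-0.64502323  0.84997034 28.5       ] [25.44877849  0.89912286 28.5       ] [-1.0509826 26.8961415 28.5      ] [ -0.2325505  -25.61409568  28.5       ]
marker 20 [11.40505748 36.2369197  20.        ]
marker 11 [ 9.50846428 37.45826683 11.        ]
dark centroid 119.23969581480696 260.5167090126332 bbox 103 136 245 275
1.75 centroid 120 268 bbox [ 92. 242.] [148. 294.]
1.8 centroid 122 260 bbox [ 93. 233.] [150. 286.]
1.85 centroid 124 251 bbox [ 94. 224.] [153. 278.]
1.9 centroid 126 243 bbox [ 97. 215.] [156. 271.]
```

The line direction in the deck plane is about 1.96 rad, both by PCA and from the axis implied by the two line positions and the body ticks. The marker silhouette fits about 1.82 rad. The 0.13 rad mismatch is borderline, so I cross-check in the scene view before correcting.

```bash
python3 - <<'E'
from h import *
import cv2
im=cv2.imread('pics/s8.png'); a=im[175:225,275:335]; b=cv2.resize(a,None,fx=10,fy=10,interpolation=cv2.INTER_CUBIC)
cv2.imwrite('pics/s8b.png',b)
ax=np.array([-.3,1.0,0])
for t in(1.8,1.9,2.0):
    d=np.array([-np.cos(t),np.sin(t),0]); print(t,((proj('scene',d2w(ST,[ax+d*2+[0,0,52],ax+d*17+[0,0,52]]))-[275,175])*10).round().tolist())
for t in(1.75,1.82,1.9):
    d=np.array([-np.cos(t),np.sin(t),0]); print('mk',t,((proj('scene',d2w(ST,[ax+d*38+[0,0,20]]))-[275,175])*10).round().tolist())
E
```

```text
1.8 [[206.0, 142.0], [161.0, 115.0]]
1.9 [[207.0, 141.0], [167.0, 110.0]]
2.0 [[208.0, 140.0], [174.0, 105.0]]
mk 1.75 [[140.0, 189.0]]
mk 1.82 [[149.0, 181.0]]
mk 1.9 [[160.0, 172.0]]
```

View pics/s8b.png

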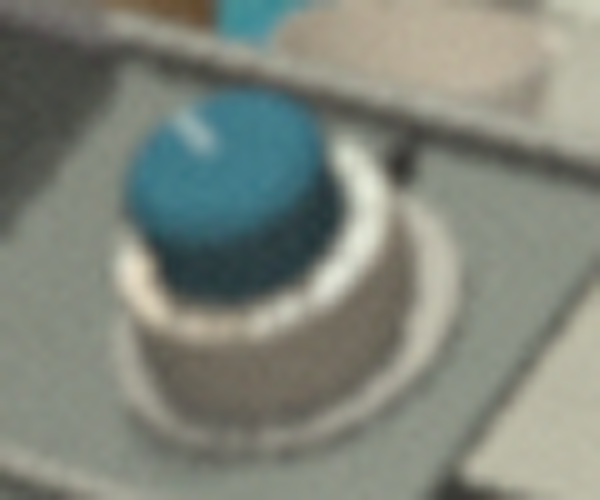

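The scene view gives about 2.0 rad for the line, from (210,150) to (180,115), so both views say it is roughly 0.14 too far clockwise. I regrip along the same path and turn back 0.14 rad.

```bash
python3 -m inch '[[[-4,0,0],[0,0,0],0.8],[[-8,0,0],[0,0,0],0.8],[[-11,0,3],[0,0,0],0.8],[[-12,0,6],[0,0,0],0.8],[[-12,0,8],[0,0,0],0.8],[[-12,0,8],[0,0,0],0.8],[[-12,0,10],[0,0,0],0.8],[[-12,0,12],[0,0,0],0.8],[[-12,0,13.5],[0,0,0],0.8],[[-12,0,14],[0,0,0],0.8],[[-12,0,14],[0,0,0],0.8],[[-12,0,14],[0,0,0],0.8]]'
python3 - <<'E'
from h import *
where(ST)
E
```

```text
time: 16.25
tool_pos: [668.7, -3.8, 115.6]
tcp_rot: [172.5, 24.0, 160.8]
ft_force: [0.7, -0.6, 0.1]
finger_gap: 67.9
t 16.25 deck pos [ 1.3  0.6 44.2] rot(zyx) [1.634e+02 1.000e-01 1.000e-01] F [ 0.7 -0.6  0.1] Fdeck [ 0.7 -0.6 -0.2] gap 67.9 q [ -6.   3. 107.   3.  45. -80.]
```

```bash
python3 -m inch '[[[0.1,0,0],[0,0,0],0.65],[[0.1,0,0],[0,0,0],0.55],[[0.1,0,0],[0,0,0],0.45],[[0.1,0,0],[0,0,0],0.4],[[0.1,0,0],[0,0,0],0.4],[[0.1,0,0],[0,0,0],0.4],[[0.1,0,0],[0,0,-0.07],0.4],[[0.1,0,0],[0,0,-0.14],0.4],[[0.1,0,0],[0,0,-0.14],0.4],[[0.1,0,0],[0,0,-0.14],0.4],[[0.1,0,0],[0,0,-0.14],0.55],[[0.1,0,0],[0,0,-0.14],0.7],[[0.1,0,0],[0,0,-0.14],0.8],[[0.1,0,0],[0,0,-0.14],0.8],[[0.1,0,0],[0,0,-0.14],0.8]]' 30
python3 -m inch '[[[0,0,-1],[0,0,0],0.8],[[0,0,-3],[0,0,0],0.8],[[0,0,-5],[0,0,0],0.8],[[0,0,-8],[0,0,0],0.8],[[3,0,-12],[0,0,0],0.8],[[8,0,-14],[0,0,0],0.8],[[12,0,-14],[0,0,0],0.8],[[12,0,-14],[0,0,0],0.8],[[12,0,-14],[0,0,0],0.8]]'
python3 - <<'E'
from h import *
import cv2
where(ST)
im=viewer.snapshot('top')[:,:,::-1]; cv2.imwrite('pics/t9f.png',im)
a=im[165:225,250:310]; cv2.imwrite('pics/t9.png',cv2.convertScaleAbs(cv2.resize(a,None,fx=10,fy=10,interpolation=cv2.INTER_CUBIC),alpha=1.7))
im=viewer.snapshot('scene')[:,:,::-1]; cv2.imwrite('pics/s9.png',im)
cv2.imwrite('pics/s9b.png',cv2.resize(im[175:225,275:335],None,fx=10,fy=10,interpolation=cv2.INTER_CUBIC))
f=lambda x,y:(250+x/10,165+y/10)
a=cv2.imread('pics/t9.png').astype(float)[290:380,190:290]; w=a[:,:,2]
w=np.clip(w-np.median(w)-25,0,None); yy,xx=np.nonzero(w>0); ww=w[yy,xx]
P=np.array([ray_deck('top',*f(x+190,y+290),ST,52)[:2] for x,y in zip(xx,yy)])
m=np.average(P,axis=0,weights=ww); e,v=np.linalg.eigh(np.cov(P.T,aweights=ww)); d=v[:,1]*np.sign(v[1,1])
q=m-[-.3,1]
print('mean',m,'PCA ang',np.arctan2(d[1],-d[0]),'from axis',np.arctan2(q[1],-q[0]))
E
```

```text
time: 17.75
tool_pos: [667.1, -3.5, 113.5]
tcp_rot: [176.1, 24.7, 169.6]
ft_force: [0.5, -0.2, 0.5]
finger_gap: 68.4
time: 18.65
tool_pos: [500.0, 17.7, 190.5]
tcp_rot: [176.1, 24.8, 169.6]
ft_force: [0.2, -1.1, 0.8]
finger_gap: 68.3
t 18.65 deck pos [-120.3   19.2  183.5] rot(zyx) [1.715e+02 1.000e-01 1.000e-01] F [ 0.2 -1.1  0.8] Fdeck [ 0.6 -1.1  0.6] gap 68.3 q [ -5. -32. 128.   2.  59. -86.]
mean [1.89473584 9.34062246] PCA ang 1.855329028560009 from axis 1.8281015624466974
```

View pics/t9.png

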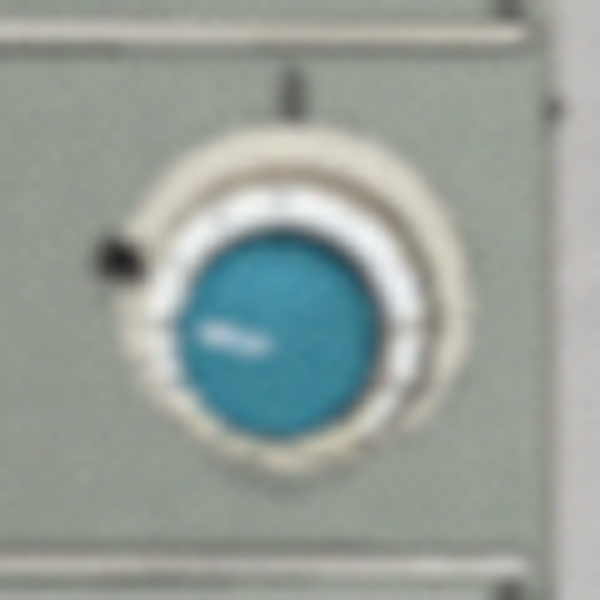

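View pics/t9f.png

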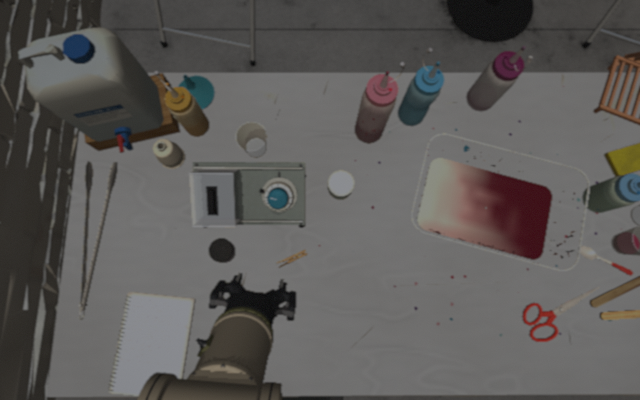

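View pics/s9b.png

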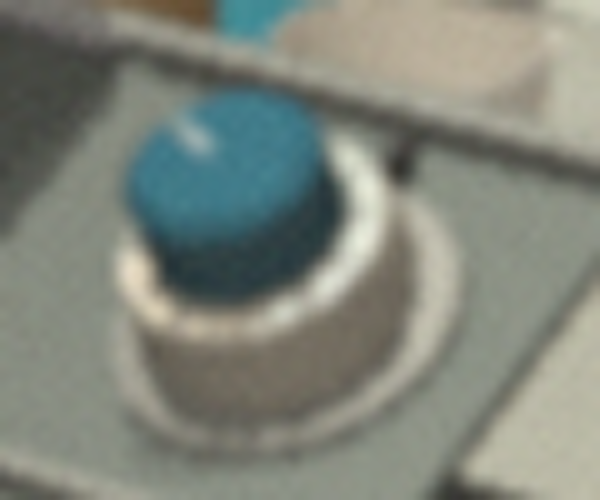

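The line is now at about 1.83–1.86 rad (top view) and the marker at about 1.82. The guard ridge is at u≈211, about 126 mm left of its start and still at the stop. The pots (341,184) and (222,250), peg (293,258), cup (252,140) and marker (120,258) are all unmoved, and the gripper is well clear. I'm handing in.

```bash
python3 - <<'E'
from bench import r
print(r.hand_in())
E
```

```text
the job is handed in; nothing more can be done
None
```

The job is handed in at about 19 s of the 72 s allowed. No verdict was reported, so the results below are my own camera measurements.

- **Guard:** I pushed it left by its grip ridge until it met the stop at about 22 N. In the last picture it stands about 126 mm from its starting place, and step 1 needs more than 115 mm.
- **Winding:** I gripped the dial and turned it clockwise to about 3.5–3.6 rad, past the top mark. I then turned it back in the same grip.
- **Setting:** The first check after letting go put the line at 1.96 rad (top view) and about 2.0 rad (scene view). The marker was at about 1.82 rad, so this was right at the limit. I regripped, turned the dial 0.14 rad further back and let go again.
- **Last checks:** The top view puts the line at 1.83–1.86 rad, within about 0.04 rad of the marker. The gripper is well clear, and the pots, cup, peg and marker look unmoved.
- **What disagreed:**
  - The dial axis estimates differ by 1–2 mm, and the worst case puts the error at about 0.10 rad, still inside the 0.13 allowed.
  - The line in the scene view is too short for a precise reading; by eye it looked slightly further clockwise than in the top view.
  - The marker is hidden in the scene view, so its angle comes from the top view alone.

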